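# Seat the handle pins of the green knife in order

## Task

On the knife with the green handle, press the three brass pins down flush with the handle one at a time with a fingertip: the middle pin first, then the one next to the blade, then the one at the butt end. Press each only lightly, grip nothing, and do not lift or shift the fixture. Leave the pins of the white-handled knife and everything else on the bench alone.

Things in the scene. Friction and masses are not known exactly. Their poses are not given: they have to be found in the camera images.
- green_jig: Loose fixture (about 2.5 kg): a knife with a green handle lies flat on a soft rubber pad: pressed, the knife sinks up to 12 mm, 0.7 mm per N, and springs back. Base 200 x 100 mm; origin: centre of its underside, on the table; x towards the blade tip. Handle 150 x 34 mm, centred on the origin, flat top 64 mm up; only pins stand higher. Blade out to x = 247 mm, 53 mm up.
- green_pin_mid (a joint): How far the middle pin of the green-handled knife has been pushed down, m: 0 = 10 mm proud of the handle, 0.010 = flush. Starts at 0 to 0.002. It needs about 4 N to move, more when pushed fast, and stays where it is left.
- green_pin_mid_top (a point): Centre of the top of the middle pin, a brass pin 12 mm in diameter, at x = 0 mm in the fixture's frame, y = 0; 74 mm above the work surface when the pin is 10 mm proud, 64 mm when flush (knife not pressed). Neighbouring pins are 48 mm apart.
- green_pin_blade (a joint): How far the pin next to the blade of the green-handled knife has been pushed down, m: 0 = 10 mm proud of the handle, 0.010 = flush. Starts at 0 to 0.002. It needs about 4 N to move, more when pushed fast, and stays where it is left.
- green_pin_blade_top (a point): Centre of the top of the pin next to the blade, a brass pin 12 mm in diameter, at x = 48 mm in the fixture's frame, y = 0; 74 mm above the work surface when the pin is 10 mm proud, 64 mm when flush (knife not pressed). Neighbouring pins are 48 mm apart.
- green_pin_butt (a joint): How far the pin at the butt end (far from the blade) of the green-handled knife has been pushed down, m: 0 = 10 mm proud of the handle, 0.010 = flush. Starts at 0 to 0.002. It needs about 4 N to move, more when pushed fast, and stays where it is left.
- green_pin_butt_top (a point): Centre of the top of the pin at the butt end (far from the blade), a brass pin 12 mm in diameter, at x = -48 mm in the fixture's frame, y = 0; 74 mm above the work surface when the pin is 10 mm proud, 64 mm when flush (knife not pressed). Neighbouring pins are 48 mm apart.
- white_jig: Loose fixture (about 2.5 kg): a knife with a white handle lies flat on a soft rubber pad: pressed, the knife sinks up to 12 mm, 0.7 mm per N, and springs back. Base 200 x 100 mm; origin: centre of its underside, on the table; x towards the blade tip. Handle 150 x 34 mm, centred on the origin, flat top 64 mm up; only pins stand higher. Blade out to x = 247 mm, 53 mm up. To be left alone.
- white_pin_mid (a joint): How far the middle pin of the white-handled knife has been pushed down, m: 0 = 10 mm proud of the handle, 0.010 = flush. Starts at 0 to 0.002. It needs about 4 N to move, more when pushed fast, and stays where it is left.
- white_pin_blade (a joint): How far the pin next to the blade of the white-handled knife has been pushed down, m: 0 = 10 mm proud of the handle, 0.010 = flush. Starts at 0 to 0.002. It needs about 4 N to move, more when pushed fast, and stays where it is left.
- white_pin_butt (a joint): How far the pin at the butt end (far from the blade) of the white-handled knife has been pushed down, m: 0 = 10 mm proud of the handle, 0.010 = flush. Starts at 0 to 0.002. It needs about 4 N to move, more when pushed fast, and stays where it is left.
- brown_knife: Finished loose knife with a dark wooden handle 115 x 28 x 18 mm, blade 110 mm; origin under the middle of the handle, x towards the blade. To be left alone.
- black_knife: Finished loose knife with a black handle 115 x 28 x 18 mm, blade 130 mm; origin under the middle of the handle, x towards the blade. To be left alone.
- hammer: Loose hammer lying on the table beyond the knives; origin under it, x from handle to head. To be left alone.
- oil_bottle: Amber bottle, 60 mm diameter, 150 mm high; origin at the centre of its underside. To be left alone.
- mug: Blue mug, 80 mm diameter, 90 mm high; origin at the centre of its underside. To be left alone.
- pin_dish: Small steel dish, 70 mm diameter, 25 mm high; origin at the centre of its underside. To be left alone.
- scale_block: Wooden handle blank 110 x 35 x 20 mm, between the two knives; origin at the centre of its underside, x along its length. To be left alone.

How it is judged (in metres and radians):
On the way, in this order (a step that is already met when the one before it is completed fails the run):
1. the middle pin of the green-handled knife is flush (within 2 mm) (value of joint green_pin_mid above 0.008 m), for 0.2 s.
2. the pin next to the blade of the green-handled knife is flush (within 2 mm) (value of joint green_pin_blade above 0.008 m), for 0.2 s.
3. the pin at the butt end (far from the blade) of the green-handled knife is flush (within 2 mm) (value of joint green_pin_butt above 0.008 m), for 0.2 s.
At the end, for the whole second after the job is handed in: All three pins of the green-handled knife are within 2 mm of flush; the white-handled knife's pins are pushed in no more than 4 mm; both fixtures are within 15 mm and every bystander within 20 mm of where it started; the green knife's fixture is flat and at rest (value of joint each of green_pin_mid, green_pin_blade, green_pin_butt above 0.008 m and value of joint each of white_pin_mid, white_pin_blade, white_pin_butt below 0.004 m and distance of each of green_jig, white_jig from where it was at the start of the episode below 0.015 m and distance of each of brown_knife, black_knife, hammer, oil_bottle, mug, pin_dish, scale_block from where it was at the start of the episode below 0.02 m and angle between green_jig's own z axis and vertical below 0.08 rad and linear speed of green_jig below 0.02 m/s); the robot touches nothing.
It fails at once if a pin is pushed in (over 4 mm) before the pins that come before it are flush ((value of joint green_pin_blade above 0.004 m and value of joint green_pin_mid below 0.008 m) or (value of joint green_pin_butt above 0.004 m and value of joint any of green_pin_mid, green_pin_blade below 0.008 m)).
It fails at once if the green-handled knife, its pins or its fixture is pressed with more than 20 N (contact force between any of the fingers, the arm and green_jig above 20 N).
It fails at once if the green-handled knife's fixture is shifted by more than 15 mm, lifted or tipped (distance of green_jig from where it was at the start of the episode above 0.015 m or (height (world z) of green_jig above 0.006 m or angle between green_jig's own z axis and vertical above 0.08 rad)).
It fails at once if a pin of the white-handled knife is pushed in (over 4 mm), or its fixture is shifted by more than 15 mm (value of joint any of white_pin_mid, white_pin_blade, white_pin_butt above 0.004 m or distance of white_jig from where it was at the start of the episode above 0.015 m).
It fails at once if a bystander is moved by more than 20 mm (distance of any of brown_knife, black_knife, hammer, oil_bottle, mug, pin_dish, scale_block from where it was at the start of the episode above 0.02 m).
It also fails if it takes over 48 s, if anything falls off the work surface, if the arm or the gripper's body presses on something with over 40 N, if the wrist force passes 120 N, or if a joint passes its speed limit or range.

## Robot

A 7-joint arm with a two-finger parallel gripper is mounted at the origin on the work surface. World frame = base frame: x ahead of the robot, y to its left, z up, the work surface at z = 0. Lengths are in mm, angles in rad, forces in N, time in s.
With the tool pointing down it reaches from about 425 to 875 mm from the base axis. Payload 8.4 kg.
Tool frame: the origin (TCP) lies midway between the tips of the shut fingers; the grasp point (between the pads) lies 19 mm behind it (robot.grip_depth is the z of the grasp point in the tool frame, in mm); z points along the fingers, y is the line along which they close (so a half turn about z gives the same grasp; the last joint's range is limited). The gripper opens to 85 mm and grips with 20 to 120 N. Pads are 22 mm wide; open, the fingers measure 114 mm over their backs; the gripper's body (76 mm by 85 mm) begins 54 mm behind the grasp point. The pads swing forward as they close: fully open they stand 13 mm farther back than shut.
Start: joints at [-1.247, 0.333, 0.04, 1.465, -0.013, 1.343, -0.059], TCP at [266.703, 592.734, 231.308] pointing down, gripper open.
Joint ranges: [-2.58, 2.58], [-0.38, 2.09], [-1.3, 1.39], [0.25, 2.4], [-1.5, 4.64], [0.08, 2.09], [-2.65, 2.65]. Speed limits (rad/s): [2.22, 2.22, 2.79, 2.79, 3.14, 3.14, 3.14].

## Interface

Orientations are given as [roll, pitch, yaw] about the fixed x, y, z axes, in that order (R = Rz(yaw) Ry(pitch) Rx(roll)).
In Python, from rig import robot gives the robot as it stands.
- The arm moves only by the tool apply_moves, never from a script. Its argument "rows" is a list of rows, each a list of 6 numbers: the shift along the tool's x, y, z in cm, then the turn, a rotation vector about the tool's x, y, z in rad. In form: [[dx, dy, dz, ax, ay, az], ...]. A call has 1 to 12 rows; each row shifts and turns the commanded pose from where the row before left it, along the tool's axes as they then stand; what a row does not reach is not made up. A row lasts 1/8 s, in which the tool goes at most 62.5 mm and 10.7 degrees, less where a joint would pass 70% of its speed; a pose out of reach is approached as far as the arm can. A call is refused whole if a number of a shift passes 6.25 or a number of a turn 0.188, either way. A call with a gripper value outside its range is refused whole. "jaw" is the opening, from 0 (shut) to 1 (fully open), set as the call begins (left out, the last holds). The fingers move at their own pace and stop on an object; "force" is the grip in N (left out, the last holds). Time passes only in rows, so rows that do not move let the fingers close. It gives the time, the measured TCP pose, the force, the opening and the grip force at its end, in the units of the state.
- robot.observe(): the state, without advancing time (a new reading comes with each control period).
- robot.read_camera(name): name is "scene" or "top"; returns (picture, depth): 420x560x3 uint8, red, green, blue; 420x560 float32, mm along the optical axis (not along the pixel's ray), 0 where there is no reading.
- robot.calibration(name): a dict with "fx", "fy", "cx", "cy" (pixels), "R" (3x3) and "t" (3): a world point X has camera coordinates R X + t. Camera axes: x right, y down, z forward; pixel columns grow to the right and rows downward; lengths in mm; the calibration is good to about 2 mm. A picture is of the moment at which its call begins. calibration takes no time and is no camera call.
- robot.job_done(): hands the job in; it is judged then, once.
The state is a dict: "time": time; "joints": joint angles; "dq": joint speeds; "joint_torque": joint torques, N m; "eef_pos": TCP position; "ee_rot": TCP orientation; "force": force on the tool from outside, world axes, zero at the start; "torque": the same for the moment, N m; "grip_width": finger opening in mm; "grip_force": force on a finger pad.
Only numpy, scipy, OpenCV 4.12 (cv2) and the standard library are available. Lean on these libraries where they do the work, as an engineer would, in place of code of your own. Each camera call takes 0.05 s, during which the arm holds its last target. There are 200 camera calls.

## Working session

There is one attempt and no reset: what is moved stays moved. The work goes in short steps, Python scripts to look and compute and a tool call to move; the robot and the scene stay as the last step left them, time stands still between calls to the robot, and variables do not carry over. Pictures are saved under pics/ and viewed, at most 10 in all, crops included, and the job is handed in when it is done.

Besides the shell and the picture viewer there is one more tool, called after ">>>" as name(argument=value, ...), one argument or row to a line, values as JSON. apply_moves: Moves the arm, as the interface text tells. Its arguments: {"type":"object","properties":{"rows":{"type":"array"},"jaw":{"type":"number"},"force":{"type":"number"}},"required":["rows"]}

```bash
mkdir -p pics; python3 - <<'E'
from rig import robot
import cv2,numpy as np
s=robot.observe();print({k:np.round(v,3) for k,v in s.items()})
for n in("scene","top"):
    p,d=robot.read_camera(n);cv2.imwrite(f"pics/{n}0.png",p[:,:,::-1]);np.savez(f"{n}0.npz",p=p,d=d)
    c=robot.calibration(n);print(n,{k:np.round(v,3).tolist() for k,v in c.items()})
E
```

```text
{'time': np.float64(0.0), 'joints': array([-1.247,  0.334,  0.04 ,  1.466, -0.013,  1.343, -0.059]), 'dq': array([-0.002,  0.001,  0.001,  0.002,  0.   , -0.001, -0.001]), 'joint_torque': array([ 1.0000e-03, -6.5855e+01,  1.3660e+00, -4.0558e+01,  1.7000e-02,
        1.2000e-02, -0.0000e+00]), 'eef_pos': array([266.526, 592.346, 230.433]), 'ee_rot': array([-3.14 ,  0.   ,  2.719]), 'force': array([-0.394,  0.245,  0.041]), 'torque': array([-0.062, -0.053,  0.063]), 'grip_force': np.float64(0.0), 'grip_width': np.float64(85.173)}
scene {'fx': 457.516, 'fy': 457.516, 'cx': 273.788, 'cy': 206.778, 'R': [[0.525, 0.851, -0.022], [0.459, -0.305, -0.835], [-0.717, 0.428, -0.551]], 't': [-278.194, -179.864, 1846.275]}
top {'fx': 539.921, 'fy': 539.921, 'cx': 279.822, 'cy': 211.333, 'R': [[-0.028, -1.0, -0.012], [-0.987, 0.029, -0.155], [0.155, 0.007, -0.988]], 't': [19.631, 579.141, 1774.32]}
```

View pics/scene0.png

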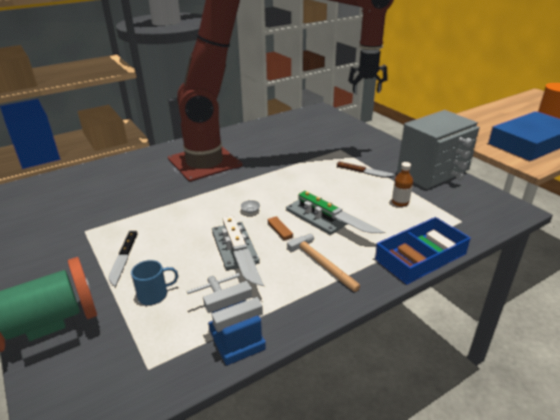

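View pics/top0.png

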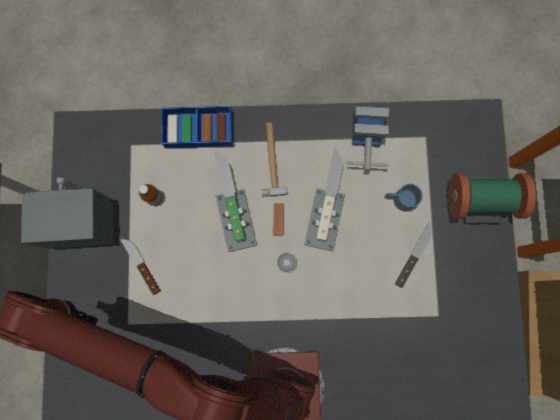

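The scene view shows the green knife at about (318,205), blade to the lower right. In the top view its handle is at (235,218) and its blade points up-left to (222,160). The white knife is at (326,215) and the wooden block at (279,218). Next I'll measure the handle and pins in both views.

```bash
cat > h.py <<'E'
from rig import robot
import cv2,numpy as np
def ray(n,uv):
    c=robot.calibration(n);R=np.array(c["R"]);t=np.array(c["t"])
    d=R.T@np.array([(uv[0]-c["cx"])/c["fx"],(uv[1]-c["cy"])/c["fy"],1]);return -R.T@t,d
def onz(n,uv,z):
    o,d=ray(n,uv);return o+d*(z-o[2])/d[2]
def proj(n,X):
    c=robot.calibration(n);x=np.array(c["R"])@X+np.array(c["t"]);return np.array([c["fx"]*x[0]/x[2]+c["cx"],c["fy"]*x[1]/x[2]+c["cy"]])
def tri(uv1,uv2):
    (o1,d1),(o2,d2)=ray("top",uv1),ray("scene",uv2)
    s=np.linalg.lstsq(np.c_[d1,-d2],o2-o1,rcond=None)[0]
    a,b=o1+s[0]*d1,o2+s[1]*d2;return (a+b)/2,np.linalg.norm(a-b)
E
python3 - <<'E'
from h import *
boxes={"top":(215,185,260,255),"scene":(285,180,350,235)}
tiles=[]
for n,(x0,y0,x1,y1) in boxes.items():
    z=np.load(n+"0.npz");p=z["p"];d=z["d"]
    sub=p[y0:y1,x0:x1];hsv=cv2.cvtColor(sub,cv2.COLOR_RGB2HSV)
    g=cv2.inRange(hsv,(45,90,40),(85,255,255))
    br=cv2.inRange(hsv,(8,60,90),(38,255,255))
    k=cv2.connectedComponentsWithStats(g,connectivity=8)
    for s,c in zip(k[2][1:],k[3][1:]):print(n,"green",s,c+[x0,y0])
    k=cv2.connectedComponentsWithStats(br,connectivity=8)
    for s,c in zip(k[2][1:],k[3][1:]):
        u,v=np.round(c+[x0,y0]).astype(int);print(n,"brass",s[4],np.round(c+[x0,y0],1),p[v,u],d[v,u])
    cn=np.vstack([q for q in cv2.findContours(cv2.morphologyEx(g|0,cv2.MORPH_CLOSE,np.ones((5,5))),0,1)[0]])+[x0,y0]
    r=cv2.minAreaRect(cn.astype(np.float32));print(n,"rect",r)
    if n=="top":
        for q in cv2.boxPoints(r):print(onz("top",q,64).round(1))
        print("centre",onz("top",r[0],64).round(1))
    t=cv2.resize(sub,None,fx=8,fy=8,interpolation=cv2.INTER_NEAREST);t=t[:560,:];tiles.append(cv2.copyMakeBorder(t,0,560-t.shape[0],0,0,0))
w=np.hstack(tiles);print(w.shape);w=cv2.resize(w,(800,int(w.shape[0]*800/w.shape[1])));cv2.imwrite("pics/crop1.png",w[:,:,::-1])
E
```

```text
top green [ 11  11  18  44 371] [234.54177898 217.85714286]
top brass 11 [231.1 203.6] [172 146  78] 1795.0873
top brass 13 [234.4 217.4] [180 156  89] 1793.1658
top brass 13 [237.4 231.4] [180 154  86] 1784.5874
top rect ((234.41177368164062, 217.85293579101562), (43.27762985229492, 10.195732116699219), 77.47119140625)
[627.7 186.3  64. ]
[634.3 152.8  64. ]
[491.1 123.8  64. ]
[484.7 156.9  64. ]
centre [559.  154.9  64. ]
scene green [ 15  12  37  20 216] [317.58333333 201.64351852]
scene green [16 20  3  2  5] [301.8 200.6]
scene green [28 26  1  2  2] [313.  206.5]
scene green [38 31  8  6 16] [326.5 213.5]
scene brass 10 [306.8 192.5] [198 174 112] 1500.918
scene brass 10 [318.  198.2] [177 148  88] 1463.1573
scene brass 11 [329.2 204.2] [181 149  75] 1435.3982
scene brass 52 [287.7 230.8] [175 114  66] 1407.5789
scene rect ((316.6000061035156, 203.3000030517578), (38.01315689086914, 10.733125686645508), 26.56505012512207)
(560, 880, 3)
```

View pics/crop1.png

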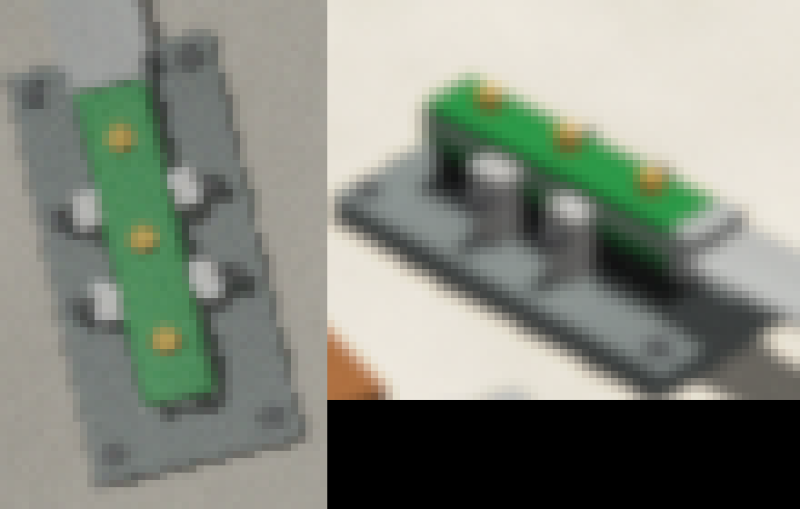

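The crop shows three brass pins on the green handle. In the top view the blade, middle and butt pins are at (231,204), (234,217) and (237,231). In the scene view they are at (329,204), (318,198) and (307,192). I'll triangulate these.

```bash
python3 - <<'E'
from h import *
P={"top":[(231,204),(234,217),(237,231)],"scene":[(329,204),(318,198),(307,192)]}
C={}
for n in P:
    z=np.load(n+"0.npz");hsv=cv2.cvtColor(cv2.resize(z["p"],None,fx=1,fy=1),cv2.COLOR_RGB2HSV)
    r=z["p"][:,:,0].astype(float)-0.0
    C[n]=[]
    for u,v in P[n]:
        ys,xs=np.mgrid[v-4:v+5,u-4:u+5];w=r[v-4:v+5,u-4:u+5]-80; # red excess over green handle
        g=z["p"][v-4:v+5,u-4:u+5].astype(float); w=np.clip(g[...,0]-g[...,2]-20,0,None)
        C[n].append(((w*xs).sum()/w.sum(),(w*ys).sum()/w.sum()))
pts=[]
for a,b in zip(C["top"],C["scene"]):
    X,e=tri(a,b);pts.append(X);print(np.round(a,2),np.round(b,2),X.round(1),"gap",round(e,1),"z73 top",onz("top",a,73).round(1),"scene",onz("scene",b,73).round(1))
d=pts[0]-pts[2];print("spacing",np.linalg.norm(pts[0]-pts[1]),np.linalg.norm(pts[1]-pts[2]),"yaw",np.arctan2(d[1],d[0]))
# tool location check
s=robot.observe();print(s["eef_pos"],proj("scene",s["eef_pos"]))
# depth check, base corners
E
```

```text
[231.08 203.48] [329.23 203.97] [605.9 163.1  69.1] gap 4.0 z73 top [606.3 164.4  73. ] scene [609.9 157.3  73. ]
[234.23 217.32] [317.73 197.9 ] [558.7 153.   70.5] gap 4.3 z73 top [559.5 154.6  73. ] scene [561.2 148.5  73. ]
[237.34 231.3 ] [306.9  192.41] [511.7 143.4  70.4] gap 4.2 z73 top [512.5 145.   73. ] scene [514.5 138.9  73. ]
spacing 48.276046048668604 47.921829025920516 yaw 0.206013986835045
[266.54932976 592.412739   230.5290709 ] [366.40952831  96.21683139]
```

>>> apply_moves(
  rows=[
    [-3.7, -2.3, 0, 0, 0, 0],
    [-3.7, -2.3, 0, 0, 0, 0],
    [-3.7, -2.3, 0, 0, 0, 0],
    [-3.7, -2.3, 0, 0, 0, 0],
    [-3.7, -2.3, 0, 0, 0, 0],
    [-3.7, -2.3, 0, 0, 0, 0],
    [-3.7, -2.3, 0, 0, 0, 0],
    [-3.7, -2.3, 0, 0, 0, 0],
    [-3.7, -2.3, 0, 0, 0, 0],
    [-3.7, -2.3, 0, 0, 0, 0],
    [-3.7, -2.3, 0, 0, 0, 0],
    [-3.7, -2.3, 0, 0, 0, 0],
  ],
  jaw=0,
  force=20,
)

```text
time: 1.6
eef_pos: [558.8, 157.6, 231.1]
ee_rot: [-3.141, -0.0, 2.719]
force: [0.2, 0.2, 0.5]
grip_width: 0.0
grip_force: 0.0
```

>>> apply_moves(
  rows=[
    [0, 0, 1, 0, 0, -0.126],
    [0, 0, 1, 0, 0, -0.126],
    [0, 0, 1, 0, 0, -0.126],
    [0, 0, 1, 0, 0, -0.126],
    [0, 0, 1, 0, 0, -0.126],
    [0, 0, 1, 0, 0, 0],
    [0, 0, 1, 0, 0, 0],
    [0, 0, 1, 0, 0, 0],
    [0, 0, 1, 0, 0, 0],
    [0, 0, 0, 0, 0, 0],
    [0, 0, 0, 0, 0, 0],
  ],
)

```text
time: 2.98
eef_pos: [558.5, 158.9, 141.6]
ee_rot: [3.142, 0.0, -2.935]
force: [-0.0, -0.0, 0.4]
grip_width: -0.1
grip_force: 0.0
```

```bash
python3 - <<'E'
from h import *
s=robot.observe();X=s["eef_pos"];print(X,s["time"])
T=[]
for n,(x0,y0,x1,y1) in {"top":(205,170,275,240),"scene":(275,140,345,210)}.items():
    p,d=robot.read_camera(n);np.savez(n+"1.npz",p=p,d=d);u=proj(n,X);print(n,u)
    t=cv2.resize(p[y0:y1,x0:x1],None,fx=5.7,fy=5.7,interpolation=cv2.INTER_NEAREST)
    cv2.drawMarker(t,tuple(int(q) for q in (u-[x0,y0]+.5)*5.7),(255,0,255),0,12);T.append(t)
w=np.hstack(T);cv2.imwrite("pics/over1.png",w[:,:,::-1])
E
```

```text
[558.52995645 158.89554502 141.56389628] 2.975
top [230.84432495 214.55180569]
scene [320.58952524 178.07096406]
```

View pics/over1.png

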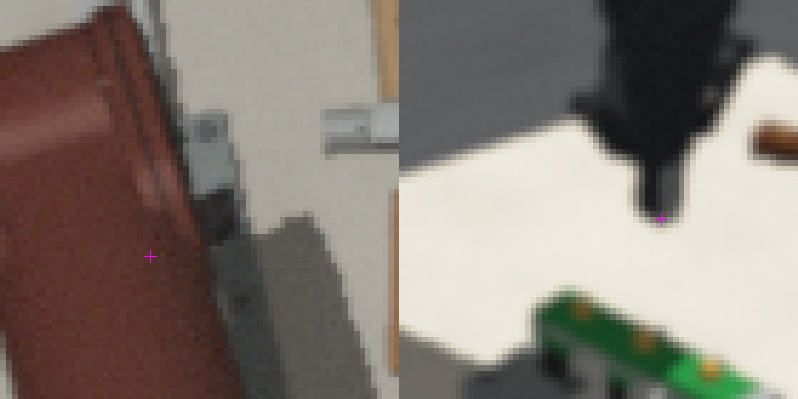

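The scene picture shows the shut fingertips at about (320,178), within 0.6 px of the projected TCP. The middle pin is below them at (318,198), and the top view is blocked by the arm. I trust the scene view a little more, so I aim at (560,151) and will check from close up.

>>> apply_moves(
  rows=[
    [0, -0.4, 1, 0, 0, 0],
    [0, -0.4, 1, 0, 0, 0],
    [0, 0, 1, 0, 0, 0],
    [0, 0, 1, 0, 0, 0],
    [0, 0, 1, 0, 0, 0],
    [0, 0, 0.6, 0, 0, 0],
    [0, 0, 0, 0, 0, 0],
    [0, 0, 0, 0, 0, 0],
  ],
)

```text
time: 4.08
eef_pos: [560.2, 151.1, 85.6]
ee_rot: [3.142, 0.0, -2.934]
force: [-0.1, -0.6, 0.6]
grip_width: 0.2
grip_force: 0.0
```

```bash
python3 - <<'E'
from h import *
s=robot.observe();X=s["eef_pos"];print(X,s["force"])
x0,y0,x1,y1=285,160,355,220
p,d=robot.read_camera("scene");u=proj("scene",X);print(u)
for y in range(int(u[1])-6,int(u[1])+5):print(y,p[y,308:334].sum(1).astype(int)//3)
t=cv2.resize(p[y0:y1,x0:x1],None,fx=9,fy=9,interpolation=cv2.INTER_NEAREST)
cv2.drawMarker(t,tuple(int(q) for q in (u-[x0,y0]+.5)*9),(255,0,255),0,12)
cv2.imwrite("pics/over2.png",t[:,:,::-1])
E
```

```text
[560.23012934 151.07868585  85.63429245] [-0.07301606 -0.59039457  0.59740611]
[318.33885465 194.1817548 ]
188 [232 232 232 232 229 200 137  71  30  34  56  69  70  85 139 202 228 231
 232 232 231 231 231 231 231 231]
189 [231 230 230 232 226 195 133  68  30  34  55  69  72  92 147 204 228 231
 232 232 231 231 231 231 231 231]
190 [225 229 230 230 225 188 123  59  28  35  56  70  73  99 155 210 229 232
 232 232 232 232 231 231 230 231]
191 [198 216 226 230 222 181 117  56  26  37  59  71  74 111 171 218 230 233
 232 232 233 232 231 231 231 230]
192 [147 179 207 221 219 186 130  74  39  40  60  71  76 124 189 224 232 233
 233 233 232 232 232 231 231 232]
193 [100 125 157 184 200 192 160 117  77  58  67  80  95 142 201 229 232 232
 232 232 233 232 232 232 232 232]
194 [ 71  78  98 126 155 171 168 149 123 102  99 113 138 173 213 229 231 231
 232 231 232 232 232 232 232 232]
195 [ 57  52  56  72  96 120 136 142 145 140 138 158 185 208 223 230 231 231
 231 231 231 232 232 232 231 231]
196 [ 48  45  42  44  55  68  86 106 126 140 154 177 201 215 224 229 230 230
 230 231 231 231 231 230 231 231]
197 [ 43  42  42  40  42  45  51  66  88 110 131 152 168 187 214 226 229 229
 229 229 230 230 231 231 230 231]
198 [ 42  42  42  41  42  41  42  51  67  81  95 104 111 139 185 216 225 228
 229 229 229 229 229 230 230 230]
```

View pics/over2.png

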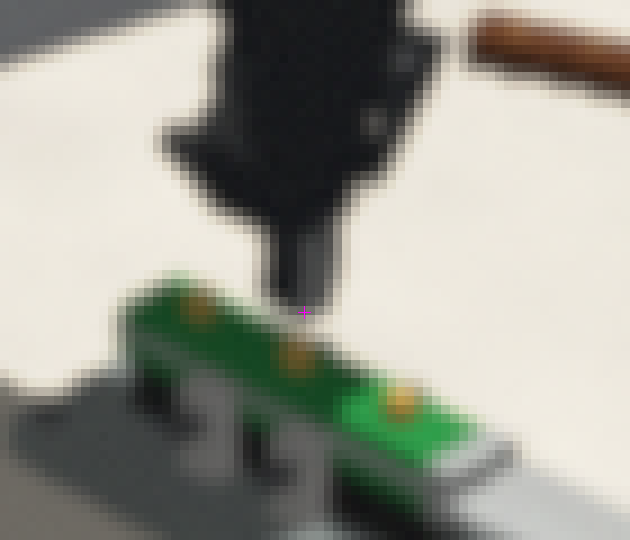

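The tip's silhouette centre is at u=317.7 and the middle pin is at u=317.73. The TCP projected down to pin height falls at v≈197.6, against 197.9 for the pin. It is aligned, so I'll press slowly.

>>> apply_moves(
  rows=[
    [0, 0, 0.3, 0, 0, 0],
    [0, 0, 0.3, 0, 0, 0],
    [0, 0, 0.3, 0, 0, 0],
    [0, 0, 0.1, 0, 0, 0],
    [0, 0, 0.1, 0, 0, 0],
    [0, 0, 0.1, 0, 0, 0],
    [0, 0, 0.1, 0, 0, 0],
    [0, 0, 0.1, 0, 0, 0],
    [0, 0, 0.1, 0, 0, 0],
    [0, 0, 0, 0, 0, 0],
  ],
)

```text
time: 5.38
eef_pos: [560.0, 151.0, 70.4]
ee_rot: [3.142, 0.0, -2.934]
force: [-1.3, -0.9, 3.7]
grip_width: 0.3
grip_force: 1.9
```

>>> apply_moves(
  rows=[
    [0, 0, 0.1, 0, 0, 0],
    [0, 0, 0.1, 0, 0, 0],
    [0, 0, 0.1, 0, 0, 0],
    [0, 0, 0.1, 0, 0, 0],
    [0, 0, 0, 0, 0, 0],
  ],
)

```text
time: 6.0
eef_pos: [560.0, 151.0, 66.3]
ee_rot: [-3.142, 0.0, -2.934]
force: [0.3, -0.8, 4.0]
grip_width: -0.1
grip_force: 1.8
```

>>> apply_moves(
  rows=[
    [0, 0, 0.1, 0, 0, 0],
    [0, 0, 0.1, 0, 0, 0],
    [0, 0, 0.1, 0, 0, 0],
    [0, 0, 0.1, 0, 0, 0],
    [0, 0, 0.1, 0, 0, 0],
    [0, 0, 0, 0, 0, 0],
  ],
)

```text
time: 6.75
eef_pos: [560.0, 151.0, 61.3]
ee_rot: [3.142, 0.0, -2.934]
force: [-0.2, -1.0, 5.9]
grip_width: 0.1
grip_force: 2.4
```

>>> apply_moves(
  rows=[
    [0, 0, 0.1, 0, 0, 0],
    [0, 0, 0.1, 0, 0, 0],
    [0, 0, 0.1, 0, 0, 0],
    [0, 0, 0, 0, 0, 0],
  ],
)

```text
time: 7.25
eef_pos: [560.1, 151.0, 58.7]
ee_rot: [3.141, 0.0, -2.934]
force: [-2.2, -0.8, 8.2]
grip_width: 0.3
grip_force: 4.4
```

The middle pin is flush: force 7.7 N at z 58.7, which matches the handle pressed 5.3 mm at 0.7 mm/N. Now I rise and move to the blade pin.

>>> apply_moves(
  rows=[
    [0, 0, 0, 0, 0, 0],
    [0, 0, -0.3, 0, 0, 0],
    [0, 0, -0.9, 0, 0, 0],
    [0, 0, -0.9, 0, 0, 0],
    [0, 0, -0.9, 0, 0, 0],
    [-1.2, 0, 0, 0, 0, 0],
    [-1.2, 0, 0, 0, 0, 0],
    [-1.2, 0, 0, 0, 0, 0],
    [-1.2, 0, 0, 0, 0, 0],
    [0, 0, 0, 0, 0, 0],
    [0, 0, 0, 0, 0, 0],
  ],
)

```text
time: 8.62
eef_pos: [606.7, 160.7, 88.0]
ee_rot: [-3.141, -0.001, -2.935]
force: [-0.2, -0.4, -0.2]
grip_width: -0.1
grip_force: 0.0
```

```bash
python3 - <<'E'
from h import *
s=robot.observe();X=s["eef_pos"];print(X,s["force"])
x0,y0,x1,y1=285,160,355,220
p,d=robot.read_camera("scene");print(proj("scene",X),proj("scene",X*[1,1,0]+[0,0,73]))
y=int(proj("scene",X)[1])-5
l=p[y,312:345].sum(1)/3;print(y,l.astype(int))
t=cv2.resize(p[y0:y1,x0:x1],None,fx=9,fy=9,interpolation=cv2.INTER_NEAREST)
cv2.imwrite("pics/over3.png",t[:,:,::-1])
E
```

```text
[606.70660441 160.72541202  88.0327032 ] [-0.16418169 -0.38732098 -0.16446634]
[329.68810231 199.1512721 ] [329.47368948 203.18149537]
194 [166 190 211 222 227 229 230 230 230 231 232 232 221 165  88  34  26  46
  70  77  76 123 189 225 231 231 230 231 231 230 230 230 230]
```

View pics/over3.png

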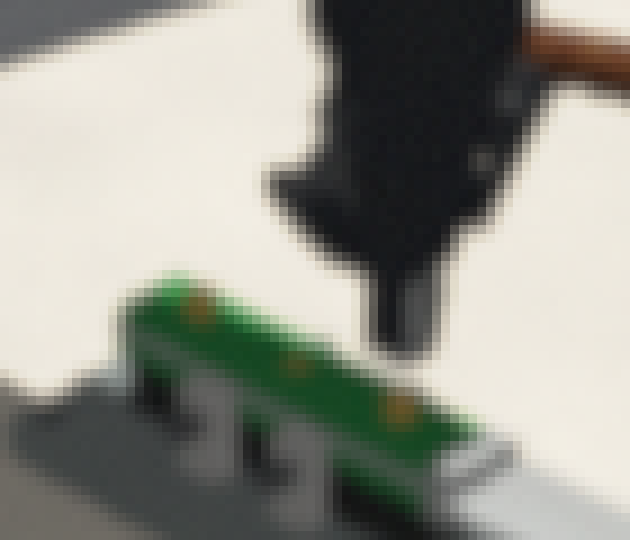

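The picture shows the middle pin at (318,200) now flush, and the tip centred above the blade pin at u≈329.4 against 329.2. Pressing the blade pin.

>>> apply_moves(
  rows=[
    [0, 0, 0.4, 0, 0, 0],
    [0, 0, 0.4, 0, 0, 0],
    [0, 0, 0.3, 0, 0, 0],
    [0, 0, 0.1, 0, 0, 0],
    [0, 0, 0.1, 0, 0, 0],
    [0, 0, 0.1, 0, 0, 0],
    [0, 0, 0.1, 0, 0, 0],
    [0, 0, 0.1, 0, 0, 0],
    [0, 0, 0.1, 0, 0, 0],
    [0, 0, 0.1, 0, 0, 0],
    [0, 0, 0.1, 0, 0, 0],
    [0, 0, 0.1, 0, 0, 0],
  ],
)

```text
time: 10.18
eef_pos: [607.0, 160.9, 68.5]
ee_rot: [3.142, 0.0, -2.934]
force: [-1.6, -0.8, 4.8]
grip_width: 0.4
grip_force: 2.0
```

>>> apply_moves(
  rows=[
    [0, 0, 0.1, 0, 0, 0],
    [0, 0, 0.1, 0, 0, 0],
    [0, 0, 0.1, 0, 0, 0],
    [0, 0, 0.1, 0, 0, 0],
    [0, 0, 0.1, 0, 0, 0],
    [0, 0, 0.1, 0, 0, 0],
    [0, 0, 0.1, 0, 0, 0],
    [0, 0, 0.1, 0, 0, 0],
    [0, 0, 0.1, 0, 0, 0],
    [0, 0, 0, 0, 0, 0],
    [0, 0, 0, 0, 0, 0],
  ],
)

```text
time: 11.55
eef_pos: [607.0, 160.9, 59.7]
ee_rot: [3.141, 0.0, -2.934]
force: [-2.2, -0.8, 7.6]
grip_width: 0.2
grip_force: 3.7
```

Bottomed at 7.6 N and z 59.7, so the blade pin is flush. Now the butt pin.

>>> apply_moves(
  rows=[
    [0, 0, 0.05, 0, 0, 0],
    [0, 0, -0.3, 0, 0, 0],
    [0, 0, -0.9, 0, 0, 0],
    [0, 0, -0.9, 0, 0, 0],
    [0, 0, -0.8, 0, 0, 0],
    [1.6, 0, 0, 0, 0, 0],
    [1.6, 0, 0, 0, 0, 0],
    [1.6, 0, 0, 0, 0, 0],
    [1.6, 0, 0, 0, 0, 0],
    [1.6, 0, 0, 0, 0, 0],
    [1.6, 0, 0, 0, 0, 0],
    [0, 0, 0, 0, 0, 0],
  ],
)

```text
time: 13.05
eef_pos: [512.2, 141.0, 88.0]
ee_rot: [3.141, -0.0, -2.934]
force: [0.9, 0.2, -0.3]
grip_width: -0.4
grip_force: 0.0
```

```bash
python3 - <<'E'
from h import *
s=robot.observe();X=s["eef_pos"];print(X,s["force"])
x0,y0,x1,y1=285,160,355,220
p,d=robot.read_camera("scene");print(proj("scene",X*[1,1,0]+[0,0,73]))
y=int(proj("scene",X)[1])-5
l=p[y,295:320].sum(1)/3;print(y,l.astype(int))
t=cv2.resize(p[y0:y1,x0:x1],None,fx=9,fy=9,interpolation=cv2.INTER_NEAREST)
cv2.imwrite("pics/over4.png",t[:,:,::-1])
E
```

```text
[512.19720637 141.01811202  88.04998527] [ 0.92604159  0.24065204 -0.25392998]
[307.01936695 191.91902639]
182 [229 231 231 232 232 232 223 175 103  46  28  45  70  76  71 108 172 219
 231 232 232 231 231 231 231]
```

View pics/over4.png

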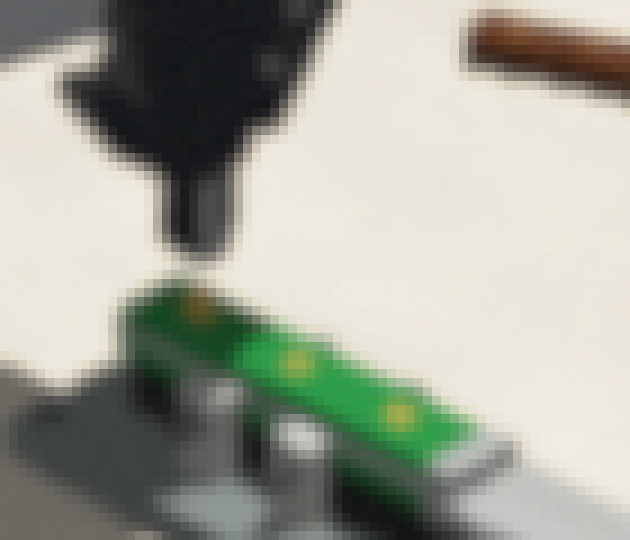

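The picture shows the middle and blade pins, at (318,200) and (329,206), flush. The tip at u≈306.6 is above the butt pin at (306.9,192.4). Pressing the butt pin.

>>> apply_moves(
  rows=[
    [0, 0, 0.4, 0, 0, 0],
    [0, 0, 0.4, 0, 0, 0],
    [0, 0, 0.3, 0, 0, 0],
    [0, 0, 0.1, 0, 0, 0],
    [0, 0, 0.1, 0, 0, 0],
    [0, 0, 0.1, 0, 0, 0],
    [0, 0, 0.1, 0, 0, 0],
    [0, 0, 0.1, 0, 0, 0],
    [0, 0, 0.1, 0, 0, 0],
    [0, 0, 0.1, 0, 0, 0],
    [0, 0, 0.1, 0, 0, 0],
    [0, 0, 0.1, 0, 0, 0],
  ],
)

```text
time: 14.6
eef_pos: [513.1, 141.2, 67.8]
ee_rot: [3.142, 0.0, -2.934]
force: [-0.5, 0.2, 3.4]
grip_width: -0.3
grip_force: 2.0
```

>>> apply_moves(
  rows=[
    [0, 0, 0.1, 0, 0, 0],
    [0, 0, 0.1, 0, 0, 0],
    [0, 0, 0.1, 0, 0, 0],
    [0, 0, 0.1, 0, 0, 0],
    [0, 0, 0.1, 0, 0, 0],
    [0, 0, 0.1, 0, 0, 0],
    [0, 0, 0.1, 0, 0, 0],
    [0, 0, 0.1, 0, 0, 0],
    [0, 0, 0.1, 0, 0, 0],
    [0, 0, 0, 0, 0, 0],
    [0, 0, 0, 0, 0, 0],
  ],
)

```text
time: 15.98
eef_pos: [513.1, 141.1, 59.1]
ee_rot: [3.141, 0.0, -2.934]
force: [-1.4, -1.2, 8.4]
grip_width: -0.0
grip_force: 4.0
```

Bottomed at 8.4 N. I'll rise clear and check.

>>> apply_moves(
  rows=[
    [0, 0, 0, 0, 0, 0],
    [0, 0, -0.3, 0, 0, 0],
    [0, 0, -1, 0, 0, 0],
    [0, 0, -2, 0, 0, 0],
    [0, 0, -3, 0, 0, 0],
    [0, 0, -3, 0, 0, 0],
    [0, 0, -3, 0, 0, 0],
    [0, 0, -2, 0, 0, 0],
    [0, 0, 0, 0, 0, 0],
    [0, 0, 0, 0, 0, 0],
  ],
)

```text
time: 17.23
eef_pos: [512.5, 141.0, 200.9]
ee_rot: [-3.141, -0.001, -2.934]
force: [0.3, 0.1, 0.1]
grip_width: -0.1
grip_force: 0.0
```

```bash
python3 - <<'E'
from h import *
s=robot.observe();print(s["eef_pos"],s["force"],s["time"])
p,d=robot.read_camera("scene")
t=cv2.resize(p[160:240,265:355],None,fx=7,fy=7,interpolation=cv2.INTER_NEAREST)
cv2.imwrite("pics/end.png",t[:,:,::-1])
E
```

```text
[512.47817962 140.98988588 200.92329239] [0.28161674 0.11151717 0.11514319] 17.225
```

View pics/end.png

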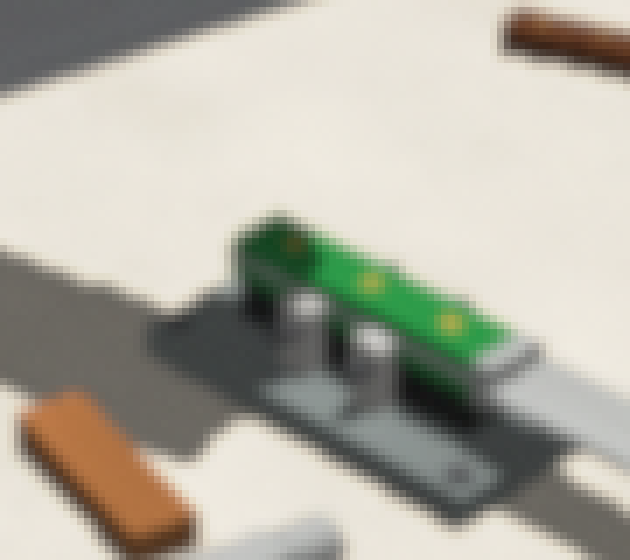

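All three pins, at about (307,195), (318,200) and (329,206), sit flush, and the fixture is flat and in its place.

```bash
python3 -c "
from rig import robot
print(robot.job_done())"
```

```text
the job is handed in; nothing more can be done
None
```

I pressed the green knife's three pins flush in the order middle, blade, butt; the highest force reading was 8.4 N, I gripped nothing, the last picture shows the fixture still in place, and the job is handed in (no verdict came back).

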